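# Turn the tube rotator's wheel to bring its empty fork to the top

## Robot

A 7-joint arm with a two-finger parallel gripper is mounted at the origin on the work surface. World frame = base frame: x ahead of the robot, y to its left, z up, the work surface at z = 0. Lengths are in m, angles in rad, forces in N, time in s.
With the tool pointing down it reaches from about 0.425 to 0.95 m from the base axis. Payload 4.7 kg.
Tool frame: the origin (TCP) lies on the centre line of the jaws, within the pads' length; the fingertips stand robot.nose_length ahead of it and the grasp point (between the pads) lies 8 mm behind it (robot.nose_length is the distance from the TCP to the fingertips, in m); z points along the fingers, x is the direction in which the jaws open and shut, and the axes are right-handed (so a half turn about z gives the same grasp; the last joint's range is limited). The gripper opens to 85 mm and grips with 20 to 120 N. Pads are 22 mm wide; open, the fingers measure 114 mm over their backs; the gripper's body (76 mm by 85 mm) begins 54 mm behind the grasp point. The pads swing forward as they close: fully open they stand 13 mm farther back than shut.
Start: joints at [-1.243, 0.469, -0.049, 1.532, 0.024, 1.141, -0.082], TCP at [0.236, 0.633, 0.242] pointing down, gripper open.
Joint ranges: [-2.59, 2.59], [-0.33, 1.99], [-1.39, 1.29], [0.1, 2.45], [-1.04, 4.18], [0.21, 1.99], [-2.66, 2.66]. Speed limits (rad/s): [2.57, 2.57, 3.14, 3.14, 3.14, 3.14, 3.14].

## Interface

Orientations are given as [roll, pitch, yaw] about the fixed x, y, z axes, in that order (R = Rz(yaw) Ry(pitch) Rx(roll)).
In Python, from plant import robot gives the robot as it stands. Calls block until the motion is done:
- robot.goto(position, orientation): joint-space move of the TCP to a pose.
- robot.move_straight(position, vel=0.15, attitude=None, contact_N=None): straight line of the TCP; attitude=None keeps the orientation; vel is the mean speed in m/s. With contact_N (N) it stops when the force on the tool has changed by that much, and returns True; else False.
- robot.move_joints(angles): joint-space move.
- robot.grip(opening, strength=None): opening from 0.0 (shut) to 1.0 (fully open); strength is the grip in N (None keeps the last); returns when the fingers have stopped.
- robot.sleep(seconds).
- robot.inverse_kinematics(position, orientation): joint angles nearest the present ones, or None.
- robot.sense(): the state.
- robot.grab_frame(name): name is "scene" or "top"; returns a dict with "image" (420x560x3 uint8, red, green, blue), "range_z" (420x560 float32, m along the optical axis (not along the pixel's ray), 0 where there is no reading), "fx", "fy", "cx", "cy" (pixels), "dist_coeffs" ([k1, k2, p1, p2, k3] as OpenCV has them; the pictures are not rectified), "R" (3x3) and "t" (3): a world point X has camera coordinates R X + t. Camera axes: x right, y down, z forward; pixel columns grow to the right and rows downward; lengths in m; the calibration is good to about 2 mm. A picture is of the moment at which its call begins.
A pose or a line that the arm cannot do raises robot.IKError and nothing moves.
- robot.close_job(): hands the job in, once; it reports no verdict.
The state is a dict: "t": time; "joint_pos": joint angles; "joint_velocities": joint speeds; "effort": joint torques, N m; "tcp_pos": TCP position; "tcp_rot": TCP orientation; "wrist_force": force on the tool from outside, world axes, zero at the start; "torque": the same for the moment, N m; "opening": opening from 0.0 (shut) to 1.0 (fully open).
Only numpy, scipy, OpenCV 4.12 (cv2) and the standard library are available. Lean on these libraries where they do the work, as an engineer would, in place of code of your own. Each camera call takes 0.05 s, during which the arm holds its last target.

## Task

Get the tube rotator ready for loading: with the tip or outside of the fingers, push the wheel's arms gently round, one after another and either way, until the one longer arm with the empty fork points straight up, then let go and move clear of it. Do not grip or lift anything, do not shove, tip or move the rotator on the bench, and leave the bottle, the beaker and the tip box alone.

Things in the scene. Friction and masses are not known exactly. Their poses are not given: they have to be found in the camera images.
- stand: Tube rotator, loose on the bench but heavy (3 to 4.6 kg): blue painted housing 110 x 150 mm, 180 mm high, on a grey foot 220 x 180 x 14 mm. Origin on the bench, 25 mm ahead of the housing's centre; +x points from the housing to the wheel (away from the robot, turned up to 0.35 rad), +y along the wheel's plane, +z up.
- wheel: Upright wheel of six arms 60 degrees apart, no rim, beyond the housing. Origin: hub centre, 85 mm along the stand's +x, 155 mm above the bench. Its x axis is the stand's x, its axis of turning; its +z points along the longer arm with the empty fork. Hub 68 mm across, 16 mm thick; arms round, 10 mm thick.
- fork (a point): Middle of the empty open fork at the end of the longest arm, 108 mm from the hub centre along the wheel's +z. Two prongs, 22 mm wide outside, 14 mm deep along the wheel's axis, ending 122 mm from the hub centre.
- bottle: Amber bottle with a white cap, 60 mm across, 130 mm high, a bystander; origin at the centre of its underside.
- beaker: Open glass beaker, 72 mm across, 90 mm high, a bystander; origin at the centre of its underside.
- tipbox: Closed pipette-tip box, white with a clear bluish lid, 85 x 120 mm, 63 mm high, a bystander beyond the wheel; origin at the centre of its underside.
- opposite_tube (a point): Middle of the tube on the arm opposite the fork, 94 mm from the hub centre along the wheel's -z. Each of the five other arms ends so: a clip 20 mm wide and a capped tube fixed in it, 13 mm thick (cap 17 mm), 48 mm long, parallel to the wheel's axis, outermost 103 mm from the hub centre.
- rotor (a joint): The wheel's angle (rad) about the stand's +x; 0 or any whole turn = the fork straight up, +pi/2 = the fork towards the stand's -y. It turns endlessly both ways against light friction (0.08 N m, about 1 N at an arm's end) and stays where it is left.

How it is judged:
By the outcome, as a careful person would: the job done as asked, in the order asked, and still so for the second after the job is handed in, with the robot touching nothing.
It also fails if it takes over 72 s, if anything falls off the work surface, if the arm or the gripper's body presses on something with over 40 N, if the wrist force passes 120 N, or if a joint passes its speed limit or range.

## Working session

There is one attempt and no reset: what is moved stays moved. The work goes in short steps, each a Python script; the robot and the scene stay as the last script left them, time stands still between calls to the robot, and variables do not carry over. Pictures are saved under pics/ and viewed, and the job is handed in when it is done.

```bash
ls; mkdir -p pics; python3 - <<'E'
from plant import robot
import cv2,numpy as np
s=robot.sense();print(s['t'],s['tcp_pos'],s['tcp_rot'],s['opening'],robot.nose_length)
for n in("scene","top"):
    f=robot.grab_frame(n);cv2.imwrite(f'pics/{n}0.png',f['image'][:,:,::-1])
    np.savez(f'{n}0.npz',**{k:np.array(v) for k,v in f.items()})
    print(n,f['fx'],f['cx'],f['cy'],f['dist_coeffs'],np.round(f['R'],3).tolist(),f['t'], 'C',-np.array(f['R']).T@f['t'])
E
```

```text
pics
0.0 [0.23556043 0.63195834 0.2412501 ] [3.14154377e+00 1.98389273e-03 1.21394013e+00] 0.9979849729855405 0.011
scene 479.3376468179648 277.59533514788137 202.58057847404885 [-0.10070611  0.          0.          0.          0.        ] [[0.81, 0.587, -0.016], [0.439, -0.623, -0.648], [-0.39, 0.518, -0.762]] [-0.50298038 -0.15748838  1.65497075] C [ 1.12137912 -0.65994935  1.15051978]
top 479.4172818639544 275.95588937130964 206.4094938303006 [-0.09528556  0.          0.          0.          0.        ] [[-0.024, -1.0, 0.016], [-0.996, 0.023, -0.085], [0.084, -0.018, -0.996]] [-0.00410523  0.61473745  1.29784838] C [0.50278609 0.00556023 1.34517829]
```

View pics/scene0.png

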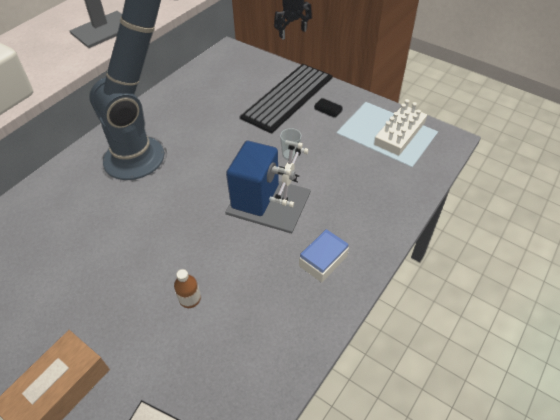

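View pics/top0.png

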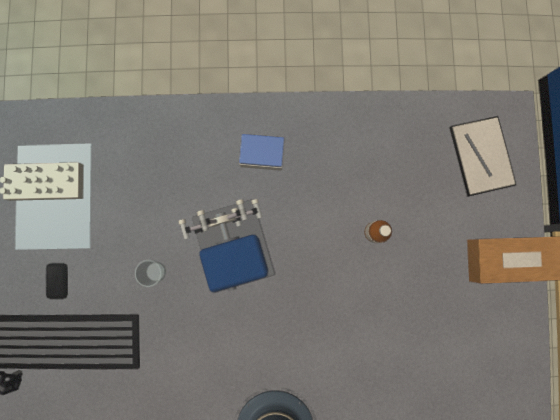

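The scene view shows the rotator at about (265,180), with the wheel seen obliquely at (288,172). In the top view the blue housing is at (233,263), the wheel at (222,218), the beaker at (149,272), the bottle at (379,231) and the tip box at (262,151). Next I'll zoom in and measure.

```bash
cat > h.py <<'E'
import numpy as np,cv2
def load(n):
    return dict(np.load(n))
def K(f): return np.array([[f['fx'],0,f['cx']],[0,f['fy'],f['cy']],[0,0,1.]],float)
def cloud(f):
    H,W=f['range_z'].shape
    u,v=np.meshgrid(np.arange(W),np.arange(H))
    p=cv2.undistortPoints(np.stack([u,v],-1).reshape(-1,1,2).astype(float),K(f),f['dist_coeffs'].astype(float)).reshape(H,W,2)
    z=f['range_z'].astype(float)
    c=np.dstack([p[...,0]*z,p[...,1]*z,z])
    w=(c-f['t'])@f['R']
    w[z<=0]=np.nan
    return w
def ray(f,uv):
    p=cv2.undistortPoints(np.array(uv,float).reshape(-1,1,2),K(f),f['dist_coeffs'].astype(float)).reshape(-1,2)
    d=np.c_[p,np.ones(len(p))]@f['R']
    return -f['R'].T@f['t'],d
def onplane(f,uv,n,p0):
    C,d=ray(f,uv); n=np.array(n,float)
    return C+d*((np.array(p0)-C)@n/(d@n))[:,None]
def proj(f,X):
    r,_=cv2.Rodrigues(f['R'].astype(float))
    return cv2.projectPoints(np.array(X,float).reshape(-1,1,3),r,f['t'].astype(float),K(f),f['dist_coeffs'].astype(float))[0].reshape(-1,2)
E
python3 - <<'E'
from h import *
s=load('scene0.npz');t=load('top0.npz')
a=cv2.resize(s['image'][125:235,215:325],(660,660)[::1],interpolation=cv2.INTER_CUBIC);cv2.imwrite('pics/sz0.png',a[:,:,::-1])
a=cv2.resize(t['image'][190:300,170:280],(600,600),interpolation=cv2.INTER_CUBIC);cv2.imwrite('pics/tz0.png',a[:600,:,::-1])
for n,f in(('top',t),('scene',s)):
    w=cloud(f);im=f['image'].astype(int)
    hsv=cv2.cvtColor(f['image'],cv2.COLOR_RGB2HSV)
    m=(hsv[...,0]>100)&(hsv[...,0]<128)&(hsv[...,1]>130)
    m&=(w[...,2]>0.1)&(w[...,2]<0.2)&(abs(w[...,0]-.5)<.3)&(abs(w[...,1])<.35)
    top=m&(w[...,2]>0.172)
    P=w[top]; print(n,m.sum(),top.sum(),np.median(P,0),P[:,2].max())
    r=cv2.minAreaRect((P[:,:2]*1000).astype(np.float32));print(r)
    c=w[...,2]; q=(c>0.03)&(abs(w[...,0]-.55)<.4)&(abs(w[...,1])<.5)
    nl,lab,st,ce=cv2.connectedComponentsWithStats(q.astype(np.uint8))
    for i in range(1,nl):
        if st[i,4]>30:
            X=w[lab==i];print(st[i],np.round(X.min(0),3),np.round(X.max(0),3))
E
```

```text
top 2346 2344 [0.46739997 0.09381519 0.18043417] 0.18722586665306135
((466.9340515136719, 92.4107894897461), (103.28337860107422, 142.7682342529297), 15.160603523254395)
[ 240  134   44   35 1359] [ 0.719 -0.042  0.03 ] [0.812 0.078 0.071]
[ 179  199   89   94 3929] [0.393 0.01  0.031] [0.625 0.224 0.255]
[366 220  26  23 482] [ 0.509 -0.322  0.032] [ 0.568 -0.263  0.137]
[135 259  30  28 391] [0.409 0.286 0.03 ] [0.479 0.355 0.096]
scene 1924 1261 [0.47512797 0.08084519 0.18097829] 0.18650492501409233
((471.7576904296875, 86.48587799072266), (102.34471893310547, 143.51409912109375), 15.948129653930664)
[ 226  128   83   87 4132] [0.401 0.005 0.03 ] [0.626 0.358 0.255]
[ 299  229   50   49 1366] [ 0.721 -0.048  0.03 ] [0.817 0.08  0.071]
[174 270  26  35 638] [ 0.512 -0.324  0.03 ] [ 0.572 -0.268  0.135]
```

```bash
ls pics
```

```text
scene0.png
sz0.png
top0.png
tz0.png
```

View pics/sz0.png

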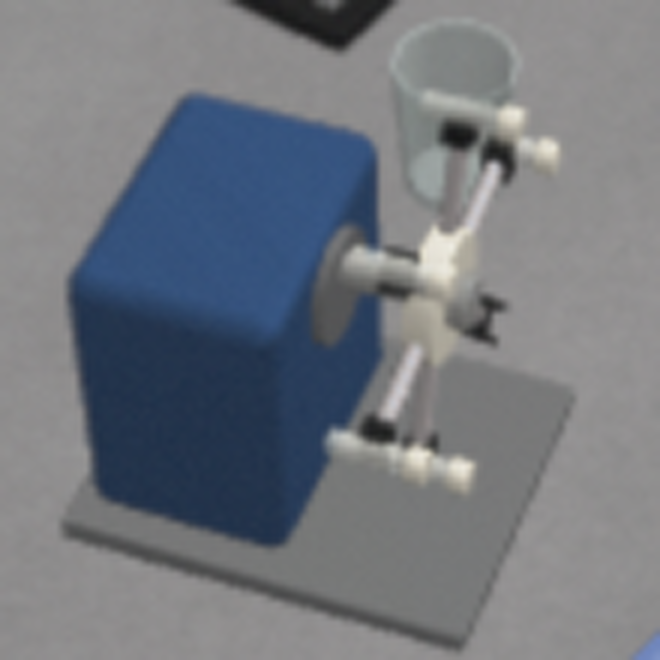

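View pics/tz0.png

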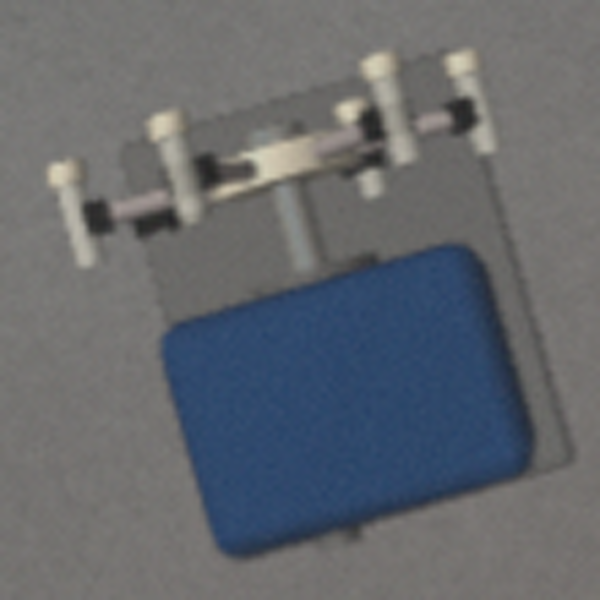

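```bash
cat > w.py <<'E'
from h import *
def stand(yaw,hc):
    c,s=np.cos(yaw),np.sin(yaw);R=np.array([[c,-s,0],[s,c,0],[0,0,1]])
    o=np.array([hc[0],hc[1],0])+R@[0.025,0,0]
    return R,o
E
python3 - <<'E'
from w import *
s=load('scene0.npz');t=load('top0.npz')
from scipy.spatial import cKDTree
for yaw,hc in((0.265,(.467,.0924)),(.278,(.4717,.0865))):
  R,o=stand(yaw,hc);print(R@[.085,0,.155]+o)
yaw,hc=0.272,(.469,.089);R,o=stand(yaw,hc)
img=np.full((600,600,3),60,np.uint8)
for f,off in((t,0),(s,1)):
    w=(cloud(f)-o)@R
    m=(abs(w[...,0]-.085)<.035)&(abs(w[...,1])<.14)&(w[...,2]>.02)&(w[...,2]<.3)
    P=w[m];C=f['image'][m]
    print(len(P))
    br=C.min(1)>185
    for p,c in zip(P,C):
        u=int(300-p[1]*2200);v=int(300-(p[2]-.155)*2200)
        if 0<=v<600 and 0<=u<600: cv2.circle(img,(u,v),4,[int(x) for x in c[::-1]],-1)
    # angle of points by cluster at radius
    rad=np.hypot(P[:,1],P[:,2]-.155)
    q=(rad>.075)&(rad<.14)
    ang=np.degrees(np.arctan2(-P[q,1],P[q,2]-.155))
    print('foldmod60',np.round(np.histogram(ang,bins=np.arange(-180,181,10))[0]))
    b=C.max(1)<70
    print('dark', [(int(a),round(float(r),3),np.round(x,3)) for a,r,x in zip(np.degrees(np.arctan2(-P[b,1],P[b,2]-.155)),rad[b],P[b,0]) if r>.06][::3])
for k in range(1,13): cv2.circle(img,(300,300),int(k*22),(0,0,90),1)
cv2.circle(img,(300,300),int(.094*2200),(0,255,255),1);cv2.circle(img,(300,300),int(.122*2200),(0,255,0),1)
cv2.imwrite('pics/plane0.png',img)
E
```

```text
[0.57316018 0.12121002 0.155     ]
[0.57747668 0.11668763 0.155     ]
1084
foldmod60 [  0   2   0   3  29   0   0   0   0  19 129   0   0   0   0  73  84   0
   0   0  15 132   3   0   0   0   8 115   4   0   0   0   0  40  23   3]
dark [(87, 0.082, np.float64(0.089)), (89, 0.079, np.float64(0.087)), (91, 0.086, np.float64(0.085)), (90, 0.08, np.float64(0.084)), (90, 0.087, np.float64(0.082)), (30, 0.093, np.float64(0.086)), (89, 0.084, np.float64(0.08)), (29, 0.088, np.float64(0.084)), (91, 0.079, np.float64(0.08)), (92, 0.086, np.float64(0.078)), (31, 0.091, np.float64(0.081)), (90, 0.083, np.float64(0.076)), (30, 0.093, np.float64(0.078)), (29, 0.088, np.float64(0.077)), (-14, 0.092, np.float64(0.089)), (153, 0.085, np.float64(0.081)), (-16, 0.089, np.float64(0.088)), (153, 0.079, np.float64(0.079)), (-16, 0.094, np.float64(0.086)), (157, 0.072, np.float64(0.078)), (-17, 0.092, np.float64(0.084)), (164, 0.079, np.float64(0.078)), (-16, 0.094, np.float64(0.08)), (-18, 0.093, np.float64(0.079)), (-76, 0.091, np.float64(0.09)), (-75, 0.091, np.float64(0.088)), (-132, 0.086, np.float6
[... 632 characters left out ...]
oat64(0.086)), (-14, 0.09, np.float64(0.08)), (-15, 0.092, np.float64(0.091)), (-15, 0.086, np.float64(0.083)), (-16, 0.088, np.float64(0.091)), (-15, 0.085, np.float64(0.089)), (-75, 0.092, np.float64(0.085)), (-74, 0.086, np.float64(0.084)), (-74, 0.082, np.float64(0.082)), (-75, 0.082, np.float64(0.091)), (-82, 0.082, np.float64(0.091)), (43, 0.083, np.float64(0.077)), (41, 0.087, np.float64(0.086)), (-134, 0.09, np.float64(0.088)), (-136, 0.106, np.float64(0.088)), (-145, 0.09, np.float64(0.083)), (-146, 0.085, np.float64(0.091)), (90, 0.082, np.float64(0.082)), (89, 0.087, np.float64(0.084)), (94, 0.079, np.float64(0.089)), (90, 0.088, np.float64(0.087)), (94, 0.087, np.float64(0.086))]
```

View pics/plane0.png

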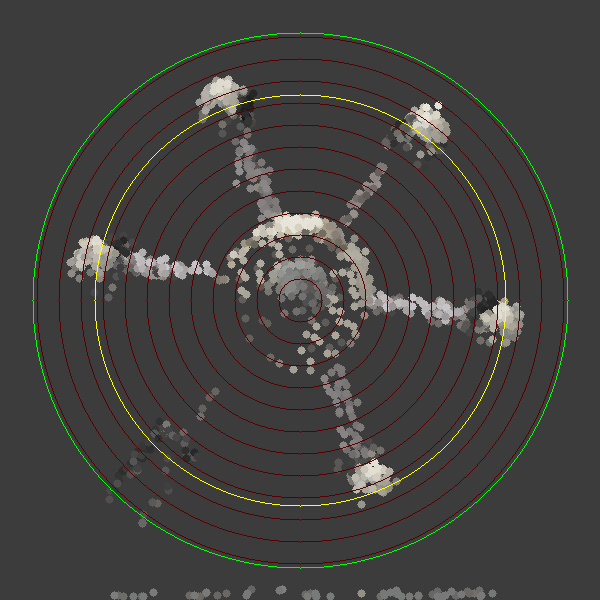

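The wheel-plane picture is clear. Five tubes sit at about -21, 39, 99, 159 and -81° (clockwise towards the stand's -y), and the fork is at about -141° (lower left). The plan is three pushes of the upper arms towards -y. First I'll close the fingers, go above the wheel and check reach.

```bash
cat >> w.py <<'E'
YAW=.272
R,o=stand(YAW,(.469,.089))
YC=.0015; ZC=.155; XC=.085
def S(x,y,z): return (R@[x,y,z]+o).tolist()
ORI=[np.pi,0,YAW-np.pi/2]
def angle(f,name):
    """fold all outer points mod 60 and find the fork"""
    w=(cloud(f)-o)@R
    m=(abs(w[...,0]-XC)<.035)&(abs(w[...,1])<.14)&(w[...,2]>.02)&(w[...,2]<.29)
    P=w[m];C=f['image'][m]
    r=np.hypot(P[:,1]-YC,P[:,2]-ZC);a=np.arctan2(-(P[:,1]-YC),P[:,2]-ZC)
    q=(r>.045)&(r<.11)
    base=np.degrees(np.angle(np.mean(np.exp(6j*a[q]))))/6
    k=[(int(base+60*i), int((abs(np.angle(np.exp(1j*(a-np.radians(base+60*i)))[r>.109]))<.3).sum())) for i in range(6)]
    img=np.full((600,600,3),60,np.uint8)
    for p,c in zip(P,C):
        cv2.circle(img,(int(300-(p[1]-YC)*2200),int(300-(p[2]-ZC)*2200)),4,[int(x) for x in c[::-1]],-1)
    for rr in(.094,.122): cv2.circle(img,(300,300),int(rr*2200),(0,255,255),1)
    cv2.imwrite(f'pics/{name}.png',img)
    return round(base,1),k
E
python3 - <<'E'
from w import *
from plant import robot
for n in('scene','top'): print(angle(load(n+'0.npz'),'chk_'+n))
robot.grip(0.0)
print(robot.nose_length,robot.sense()['opening'])
p=robot.sense()['tcp_pos']
robot.move_straight([p[0],p[1],.40])
for yy in(ORI[2],ORI[2]+np.pi):
    for q in((.085,.1,.40),(.085,.1,.23),(.085,-.06,.23)):
        j=robot.inverse_kinematics(S(*q),[np.pi,0,yy]);print(yy,q,None if j is None else np.round(j,2))
print(robot.sense()['t'])
E
```

```text
(np.float64(-21.2), [(-21, 0), (38, 1), (98, 0), (158, 17), (218, 8), (278, 0)])
(np.float64(-21.5), [(-21, 0), (38, 0), (98, 0), (158, 12), (218, 15), (278, 0)])
0.011 2.9479087959728253e-05
-1.2987963267948965 (0.085, 0.1, 0.4) [-0.87  0.24  0.55  1.54 -0.13  1.39 -1.62]
-1.2987963267948965 (0.085, 0.1, 0.23) [-0.85  0.36  0.52  1.78 -0.21  1.05 -1.55]
-1.2987963267948965 (0.085, -0.06, 0.23) [-0.64  0.39  0.62  1.78 -0.26  1.06 -1.23]
1.8427963267948966 (0.085, 0.1, 0.4) [-0.58  0.23  0.17  1.52 -0.04  1.39  1.43]
1.8427963267948966 (0.085, 0.1, 0.23) [-0.56  0.34  0.14  1.77 -0.05  1.04  1.45]
1.8427963267948966 (0.085, -0.06, 0.23) [-0.43  0.35  0.33  1.76 -0.13  1.05  1.79]
2.0667
```

```bash
cat >> w.py <<'E'
ORI=[np.pi,0,YAW+np.pi/2]
HALF=.0145; NOSE=.011
def fpos(th,gap,dz=-.010,r=.094):
    """TCP so that the finger's -y face lies gap beyond tube centre at angle th(deg)"""
    a=np.radians(th)
    return S(XC, YC-r*np.sin(a)+gap+HALF, ZC+r*np.cos(a)+dz+NOSE)
def push(robot,th0,th1,gap=.008,step=8,start=.03,dz=-.010,vel=.06):
    p=fpos(th0,start,dz); 
    robot.move_straight([p[0],p[1],.40],vel=.2,attitude=ORI)
    robot.move_straight(p,vel=.12)
    F=[]
    for th in np.r_[np.arange(th0,th1,step),th1]:
        robot.move_straight(fpos(th,gap,dz),vel=vel)
        F.append(np.round(robot.sense()['wrist_force'],1).tolist())
    print('F',F)
    p=np.array(robot.sense()['tcp_pos'])+R@[0,.012,0]
    robot.move_straight(p.tolist(),vel=.06)
    robot.move_straight([p[0],p[1],.40],vel=.15)
def look(robot,tag):
    for n in('scene','top'):
        f=robot.grab_frame(n);print(n,angle(f,tag+n))
        x=f['image'][110:250,200:340] if n=='scene' else f['image'][170:310,150:290]
        cv2.imwrite(f'pics/{tag}{n}_im.png',cv2.resize(x,(560,560),interpolation=cv2.INTER_CUBIC)[:,:,::-1])
    print(robot.sense()['t'])
E
python3 - <<'E'
from w import *
from plant import robot
p=fpos(-21,.03)
robot.goto([p[0],p[1],.40],ORI)
push(robot,-21,22)
look(robot,'a')
E
```

```text
F [[-0.3, -0.0, -0.1], [-0.1, -0.1, -0.6], [-1.4, -0.4, 4.8], [-2.9, -2.1, 9.9], [-3.6, -4.1, 13.5], [-3.9, -6.5, 14.1], [-3.6, -7.2, 14.8]]
scene (np.float64(19.2), [(19, 0), (79, 0), (139, 4), (199, 15), (259, 21), (319, 0)])
top (np.float64(15.8), [(15, 0), (75, 0), (135, 4), (195, 0), (255, 0), (315, 0)])
9.8667
```

```bash
python3 - <<'E'
import cv2,numpy as np
a=[cv2.imread('pics/'+n) for n in('ascene_im.png','atop_im.png')]
b=[cv2.resize(cv2.imread('pics/'+n),(400,400)) for n in ('ascene.png','atop.png')]
cv2.imwrite('pics/a1.png',np.hstack([cv2.resize(x,(400,400)) for x in a]));cv2.imwrite('pics/a2.png',np.hstack(b))
E
```

```text
(no output)
```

View pics/a1.png

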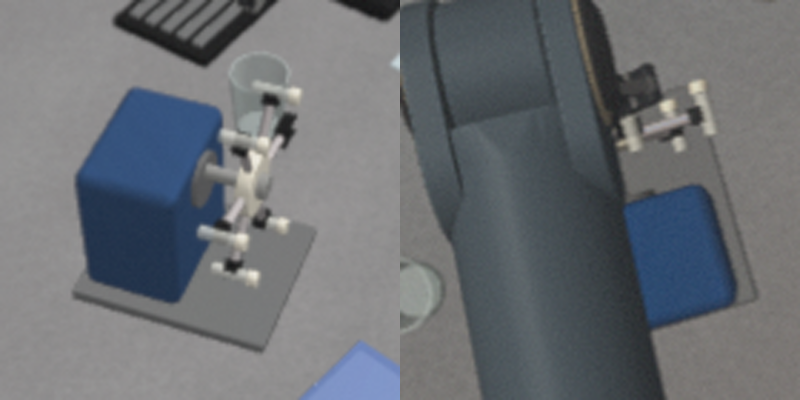

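View pics/a2.png

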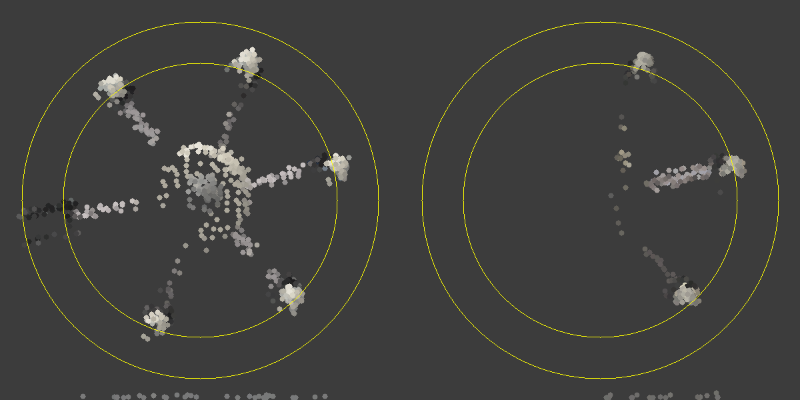

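```bash
cat >> w.py <<'E'
def standcheck(f):
    f0=load('scene0.npz');out=[]
    g=[cv2.cvtColor(x['image'],cv2.COLOR_RGB2GRAY)[130:230,225:278].astype(np.float32) for x in(f0,f)]
    return cv2.phaseCorrelate(g[0],g[1],cv2.createHanningWindow((53,100),cv2.CV_32F))
E
python3 - <<'E'
from w import *
from plant import robot
s=robot.sense();print(s['wrist_force'],s['tcp_pos'],s['tcp_rot'])
f=robot.grab_frame('scene');print(standcheck(f))
for g in(load('scene0.npz'),f):
    w=cloud(g);hsv=cv2.cvtColor(g['image'],cv2.COLOR_RGB2HSV)
    m=(hsv[...,0]>100)&(hsv[...,0]<128)&(hsv[...,1]>130)&(w[...,2]>.172)&(w[...,2]<.2)&(abs(w[...,0]-.5)<.3)&(abs(w[...,1])<.35)
    print(m.sum(),w[m].mean(0), cv2.minAreaRect((w[m][:,:2]*1000).astype(np.float32)))
E
```

```text
[ 0.64560851  0.62382579 -0.45077556] [0.57568951 0.11456859 0.39876852] [-3.13941140e+00  7.55321705e-05  1.84286845e+00]
((-0.007898771453504594, 0.2416103210020495), 0.6586488363477919)
1261 [0.47475581 0.08243244 0.18061146] ((471.7576904296875, 86.48587799072266), (102.34471893310547, 143.51409912109375), 15.948129653930664)
1258 [0.47466794 0.08285911 0.18049498] ((472.7414855957031, 87.09600067138672), (103.5007095336914, 145.55235290527344), 14.399333953857422)
```

The wheel turned correctly and the stand did not move. But the 15 N upward force suggests the fingertip rode on top of the tube, so I'll measure where the closed fingertips really are.

```bash
python3 - <<'E'
from w import *
from plant import robot
f=robot.grab_frame('scene');w=cloud(f);T=np.array(robot.sense()['tcp_pos'])
q=(np.linalg.norm((w-T)[...,:2],axis=2)<.07)&(w[...,2]>.3)&(w[...,2]<.55)
v,u=np.where(q);L=((w-T)@R)[q]
print(u.min(),u.max(),v.min(),v.max())
for z in np.arange(-.03,.1,.006):
    k=(L[:,2]>=z)&(L[:,2]<z+.006)
    if k.sum(): print(round(z,3),k.sum(),np.round(L[k].min(0)[:2],3),np.round(L[k].max(0)[:2],3))
a=f['image'][0:240,160:420];cv2.imwrite('pics/tool.png',cv2.resize(a,(780,600) if 0 else (650,600),interpolation=cv2.INTER_CUBIC)[:,:,::-1])
print(proj(f,[T,T-[0,0,.011]]))
E
```

```text
271 304 57 113
-0.012 4 [-0.006 -0.009] [ 0.005 -0.002]
-0.006 12 [-0.007 -0.014] [0.011 0.004]
-0.0 18 [-0.007 -0.016] [0.011 0.004]
0.006 18 [-0.007 -0.016] [0.011 0.005]
0.012 18 [-0.007 -0.016] [ 0.012 -0.001]
0.018 15 [-0.006 -0.017] [0.012 0.004]
0.024 3 [ 0.01  -0.009] [0.012 0.002]
0.03 7 [ 0.001 -0.031] [0.013 0.009]
0.036 33 [-0.009 -0.036] [0.015 0.025]
0.042 16 [-0.009 -0.04 ] [0.013 0.038]
0.048 22 [-0.009 -0.047] [0.016 0.037]
0.054 34 [-0.01  -0.052] [0.018 0.044]
0.06 37 [-0.011 -0.055] [0.018 0.049]
0.066 36 [-0.017 -0.06 ] [0.018 0.051]
0.072 46 [-0.015 -0.064] [0.019 0.042]
0.078 66 [-0.011 -0.066] [0.019 0.008]
0.084 56 [-0.018 -0.064] [0.021 0.013]
0.09 50 [-0.02 -0.05] [0.021 0.014]
0.096 46 [-0.019 -0.047] [ 0.021 -0.008]
[[287.34834573 108.01524781]
 [287.35172432 111.50128019]]
```

View pics/tool.png

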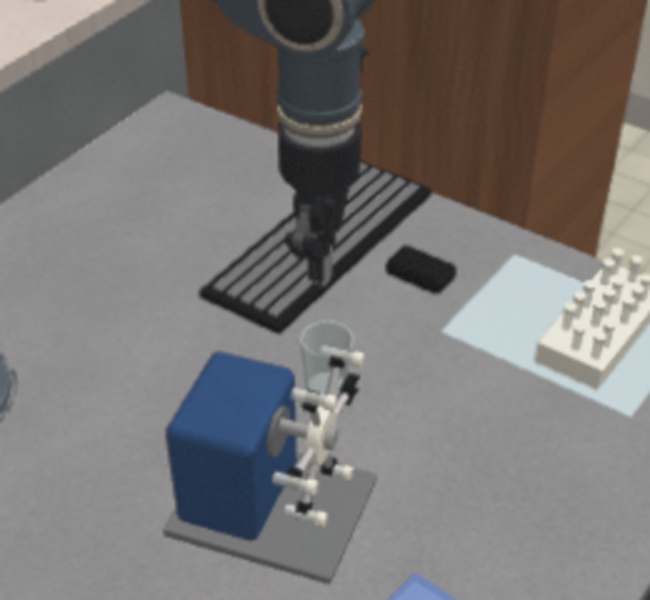

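The tip is where I expected it, 11 mm ahead of the TCP, but the linkage flares to ±30–60 mm starting about 30 mm above the TCP. For the next push I'll stop as soon as the force rises and look.

```bash
cat >> w.py <<'E'
def st(robot): 
    s=robot.sense(); return np.round(R.T@np.array(s['wrist_force']),1), np.round(R.T@np.array(s['torque']),2), np.round(R.T@(np.array(s['tcp_pos'])-o),4)
def push2(robot,th0,th1,gap,dz,lim=4.,step=5,start=.03,vel=.05):
    p=fpos(th0,start,dz)
    robot.move_straight([p[0],p[1],.40],vel=.2,attitude=ORI)
    F0=st(robot)
    robot.move_straight(p,vel=.12)
    for th in np.r_[np.arange(th0,th1,step),th1]:
        robot.move_straight(fpos(th,gap,dz),vel=vel)
        F=st(robot);d=F[0]-F0[0]; print(round(float(th),1),d,F[1]-F0[1],F[2])
        if np.linalg.norm(d)>lim: print('STOP');return False
    return True
def off(robot,dy=.012):
    p=np.array(robot.sense()['tcp_pos'])+R@[0,dy,0]
    robot.move_straight(p.tolist(),vel=.06); print('off',st(robot))
    robot.move_straight([p[0],p[1],.40],vel=.15)
E
python3 - <<'E'
from w import *
from plant import robot
print(push2(robot,-42,-5,.010,-.012))
look(robot,'b')
a=[cv2.imread('pics/'+n) for n in('bscene_im.png','btop_im.png')]
cv2.imwrite('pics/b1.png',np.hstack([cv2.resize(x,(400,400)) for x in a]))
E
```

```text
-42.0 [-0.1  1.1  0.1] [ 0.02 -0.02 -0.03] [0.085  0.0886 0.2239]
-37.0 [-0.2  0.5  0.5] [-0.03  0.    0.06] [0.0853 0.0824 0.2295]
-32.0 [-1.1  1.1  2.1] [ 0.2   0.03 -0.02] [0.0853 0.0756 0.2342]
-27.0 [0.2 2.7 2. ] [ 0.41 -0.05  0.  ] [0.0854 0.0683 0.2383]
-22.0 [-1.1  0.1  0.7] [ 0.03 -0.02  0.03] [0.0848 0.0599 0.2409]
-17.0 [ 0.2  0.6 -0.5] [0.   0.04 0.09] [0.0848 0.0525 0.2438]
-12.0 [-0.3 -0.4  1.2] [-0.02 -0.01  0.04] [0.0851 0.0447 0.246 ]
-7.0 [0.3 0.9 1.7] [ 0.01  0.03 -0.04] [0.085  0.0366 0.2473]
-5.0 [-0.1  0.3  0.2] [ 0.03 -0.04  0.07] [0.0849 0.0338 0.2475]
True
scene (np.float64(-5.5), [(-5, 40), (54, 0), (114, 0), (174, 9), (234, 0), (294, 34)])
top (np.float64(-8.3), [(-8, 1), (51, 0), (111, 0), (171, 13), (231, 0), (291, 0)])
15.4167
```

View pics/b1.png

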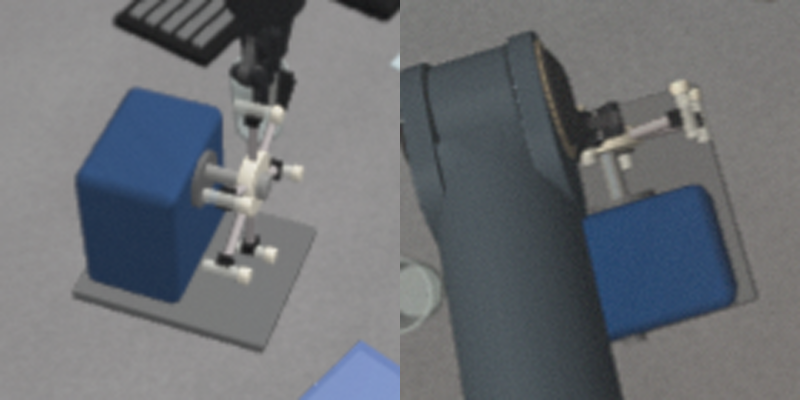

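View pics/bscene.png

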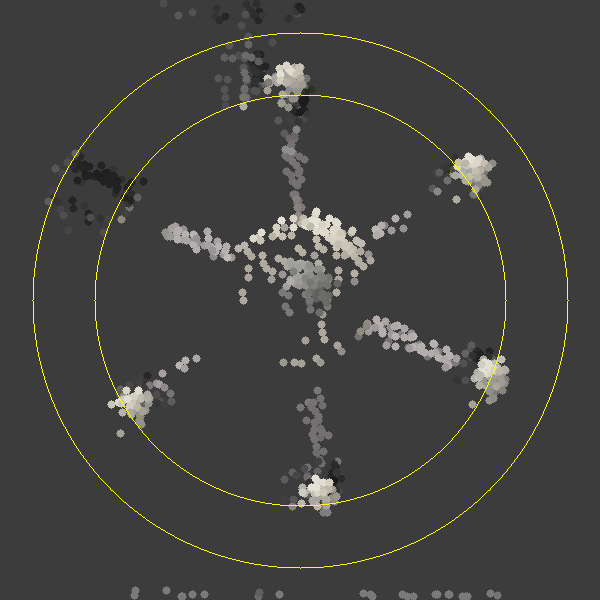

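This part was gentle (under 3 N). The arm is at about -6°, with the finger alongside its tube and the fork at about -66°. Past the vertical I'll put the tip lower, against the rod, so it can't ride over the tube.

```bash
cat >> w.py <<'E'
def arc(robot,ths,gap,dz,r,lim=5.,vel=.05):
    F0=np.array([0,0,0.])
    for th in ths:
        robot.move_straight(fpos(th,gap,dz,r),vel=vel)
        F=st(robot); print(round(float(th),1),F)
        if np.linalg.norm(F[0])>lim: print('STOP');return False
    return True
E
python3 - <<'E'
from w import *
from plant import robot
p=np.array(robot.sense()['tcp_pos'])+R@[0,.006,0];robot.move_straight(p.tolist(),vel=.06)
p[2]=.155+.075+.011;robot.move_straight(p.tolist(),vel=.06);print(st(robot))
ok=arc(robot,[-5,0,5,10,14,18],.006,0,.075)
look(robot,'c')
if ok: off(robot)
look(robot,'d');print(standcheck(robot.grab_frame('scene')))
a=[cv2.imread('pics/'+n) for n in('cscene_im.png','dscene_im.png')]
cv2.imwrite('pics/c1.png',np.hstack([cv2.resize(x,(400,400)) for x in a]))
a=[cv2.imread('pics/'+n) for n in('cscene.png','dscene.png')]
cv2.imwrite('pics/c2.png',np.hstack([cv2.resize(x,(400,400)) for x in a]))
E
```

```text
(array([0.3, 0.3, 1.4]), array([ 0.01, -0.01, -0.04]), array([0.0844, 0.0398, 0.2403]))
-5.0 (array([-0.2, -0. , -0.6]), array([-0.03,  0.08,  0.02]), array([0.085 , 0.0276, 0.2408]))
0.0 (array([0.9, 0.6, 0.1]), array([0.03, 0.07, 0.03]), array([0.085 , 0.0214, 0.241 ]))
5.0 (array([-0.1,  0.7, -0. ]), array([ 0.05, -0.07, -0.04]), array([0.085 , 0.0148, 0.2407]))
10.0 (array([ 0.5,  0.3, -0.7]), array([-0.03, -0.  , -0.02]), array([0.0849, 0.0083, 0.2398]))
14.0 (array([-0.1,  0.4, -0.1]), array([-0.  ,  0.03,  0.  ]), array([0.0849, 0.0032, 0.2387]))
18.0 (array([ 0.3, -0.6, -1. ]), array([-0.04,  0.01, -0.02]), array([ 0.0848, -0.0018,  0.2372]))
scene (np.float64(18.7), [(18, 31), (78, 0), (138, 6), (198, 9), (258, 0), (318, 20)])
top (np.float64(16.2), [(16, 2), (76, 0), (136, 2), (196, 0), (256, 0), (316, 0)])
17.7667
off (array([-0.8, -0.9,  0.1]), array([-0.04,  0.06, -0.03]), array([0.0849, 0.0116, 0.2372]))
scene (np.float64(19.7), [(19, 0), (79, 0), (139, 4), (199, 9), (259, 0), (319, 39)])
top (np.float64(16.5), [(16, 0), (76, 0), (136, 5), (196, 0), (256, 0), (316, 0)])
19.45
((0.0027018325525816067, 0.27585872011001555), 0.5992302089267307)
```

View pics/c1.png

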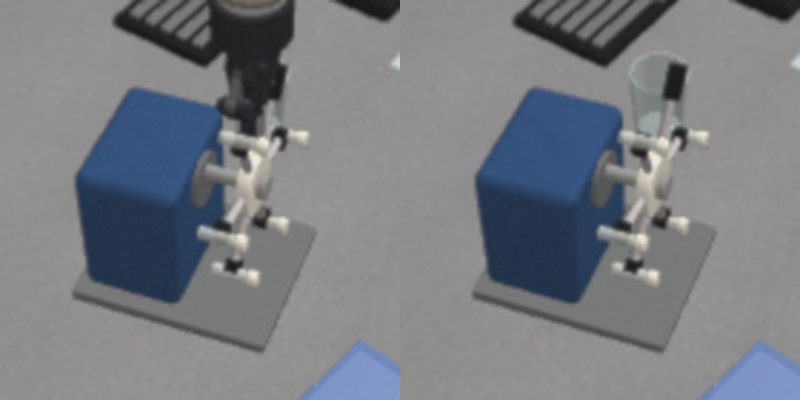

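View pics/c2.png

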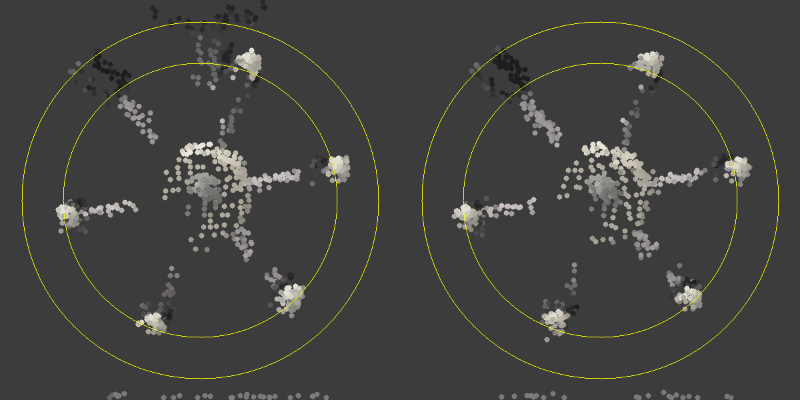

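All forces were under 1.5 N, and the fork is now at about -42°. Next I'll push the fork itself to just short of vertical.

```bash
python3 - <<'E'
from w import *
from plant import robot
p=fpos(-42,.035,-.012,.108)
robot.move_straight([p[0],p[1],.40],vel=.2);robot.move_straight(p,vel=.12);print(st(robot))
ok=arc(robot,[-42,-37,-32,-27,-22,-17,-12,-8,-6],.011,-.012,.108)
look(robot,'e')
if ok: off(robot)
# move robot away sideways so that both cameras see
robot.goto(S(XC,.30,.40),ORI)
look(robot,'g');print(standcheck(robot.grab_frame('scene')))
a=[cv2.imread('pics/'+n) for n in('gscene_im.png','gtop_im.png')]
cv2.imwrite('pics/g1.png',np.hstack([cv2.resize(x,(400,400)) for x in a]))
a=[cv2.imread('pics/'+n) for n in('gscene.png','gtop.png')]
cv2.imwrite('pics/g2.png',np.hstack([cv2.resize(x,(400,400)) for x in a]))
E
```

```text
(array([ 0. , -0.2, -0.2]), array([0.05, 0.02, 0.02]), array([0.0855, 0.1233, 0.2351]))
-42.0 (array([ 0.3, -0.3, -0.6]), array([-0.01, -0.02,  0.03]), array([0.0849, 0.0987, 0.2341]))
-37.0 (array([-0.2,  0.6, -0.1]), array([ 0.  , -0.07, -0.06]), array([0.0851, 0.0913, 0.2405]))
-32.0 (array([-0.2, -0.1, -0.1]), array([ 0.  ,  0.  , -0.07]), array([0.0852, 0.0836, 0.2459]))
-27.0 (array([-0.6, -0.7, -0.5]), array([ 0.  ,  0.  , -0.02]), array([0.0851, 0.0754, 0.2505]))
-22.0 (array([0.1, 0.2, 0.4]), array([-0.01,  0.  ,  0.02]), array([0.0851, 0.0668, 0.2543]))
-17.0 (array([0.3, 0.4, 0.3]), array([-0.03, -0.01, -0.05]), array([0.0851, 0.0579, 0.2574]))
-12.0 (array([-0.2, -0.5, -0.3]), array([ 0.  ,  0.  , -0.02]), array([0.0851, 0.0487, 0.2598]))
-8.0 (array([0.8, 0.3, 0.1]), array([-0.04, -0.02,  0.02]), array([0.085 , 0.0413, 0.261 ]))
-6.0 (array([ 0.4, -1. ,  0.7]), array([0.  , 0.05, 0.03]), array([0.085 , 0.0379, 0.2614]))
scene (np.float64(-4.7), [(-4, 101), (55, 0), (115, 0), (175, 13), (235, 0), (295, 0)])
top (np.float64(-8.5), [(-8, 2), (51, 0), (111, 0), (171, 9), (231, 0), (291, 0)])
25.0833
off (array([-0.3, -0.3,  0.9]), array([-0.07,  0.02,  0.06]), array([0.085 , 0.0512, 0.2613]))
scene (np.float64(-4.6), [(-4, 56), (55, 0), (115, 0), (175, 16), (235, 0), (295, 0)])
top (np.float64(-4.4), [(-4, 38), (55, 0), (115, 0), (175, 16), (235, 0), (295, 0)])
27.5917
((0.12613755790915349, 0.18953550868942415), 0.6310799969567193)
```

View pics/g1.png

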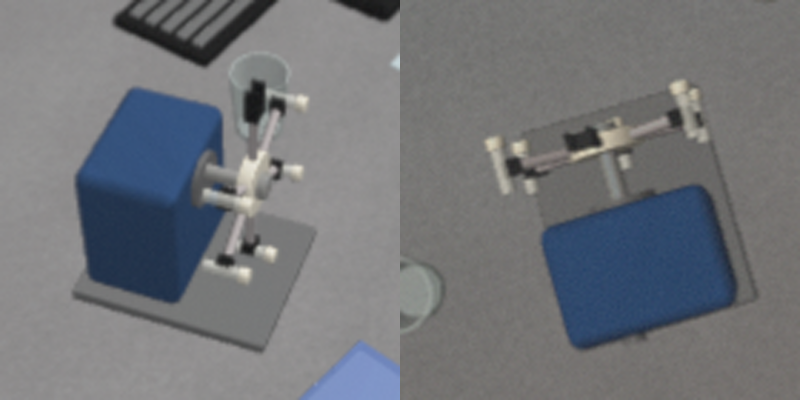

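View pics/g2.png

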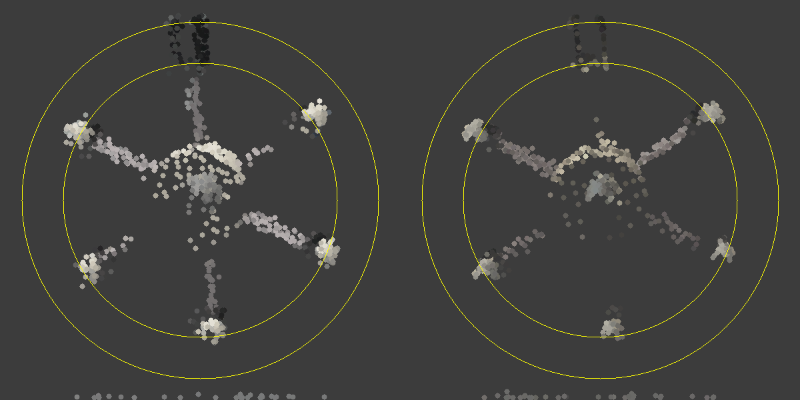

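Both views agree on about -4.3° from centre-independent lines: the tube pairs give 4.1–4.3° and the fork–tube line 4.5°. The finger stopped at local y = 0.0383, so it needs about 9 mm more. I'll advance that amount gently.

```bash
cat >> w.py <<'E'
def tilt(f):
    """centre-free: tube clusters fitted about a free centre, mod 60 near upright"""
    from scipy.optimize import least_squares
    w=(cloud(f)-o)@R
    m=(abs(w[...,0]-XC)<.03)&(abs(w[...,1])<.14)&(w[...,2]>.035)&(w[...,2]<.29)
    P=w[m];r=np.hypot(P[:,1]-YC,P[:,2]-ZC);a=np.degrees(np.arctan2(-(P[:,1]-YC),P[:,2]-ZC))
    c={}
    for k in(60,120,180,240,300):
        d=abs((a-k+180)%360-180);q=(d<14)&(r>.085)&(r<.112)
        c[k]=np.median(P[q][:,1:],0)
    d=abs(a)<15;q=d&(r>.105)&(r<.128);Fk=np.array([(P[q][:,1].min()+P[q][:,1].max())/2,ZC+.112])
    t1=[np.degrees(np.arctan2(*(u-v)[::-1])) for u,v in((c[60],c[240]),(c[120],c[300]))]
    L=lambda hi,lo: np.degrees(np.arctan2(-(hi[0]-lo[0]),hi[1]-lo[1]))
    return dict(p60=round(L(c[60],c[240])-60,2),p300=round(L(c[300],c[120])+60,2),fork180=round(L(Fk,c[180]),2),
      h=round(np.degrees(np.arctan2(c[300][1]-c[60][1],c[300][0]-c[60][0])),2),hl=round(np.degrees(np.arctan2(c[240][1]-c[120][1],c[240][0]-c[120][0])),2))
E
python3 - <<'E'
from w import *
from plant import robot
for n in('scene','top'): print(n,tilt(robot.grab_frame(n)))
z=.155+.108-.012+.011
p=S(XC,.0525,z)
robot.goto([p[0],p[1],.40],ORI);robot.move_straight(p,vel=.12)
for y in(.040,.034,.0292): robot.move_straight(S(XC,y,z),vel=.04);print(st(robot))
off(robot)
robot.goto(S(XC,.30,.40),ORI)
look(robot,'k')
for n in('scene','top'): print(n,tilt(robot.grab_frame(n)))
a=[cv2.imread('pics/'+n) for n in('kscene_im.png','ktop_im.png')]
cv2.imwrite('pics/k1.png',np.hstack([cv2.resize(x,(400,400)) for x in a]))
a=[cv2.imread('pics/'+n) for n in('kscene.png','ktop.png')]
cv2.imwrite('pics/k2.png',np.hstack([cv2.resize(x,(400,400)) for x in a]))
E
```

```text
scene {'p60': np.float64(-4.08), 'p300': np.float64(-4.33), 'fork180': np.float64(-5.64), 'h': np.float64(-4.18), 'hl': np.float64(-4.34)}
top {'p60': np.float64(-4.75), 'p300': np.float64(-4.35), 'fork180': np.float64(-5.34), 'h': np.float64(-4.37), 'hl': np.float64(-4.5)}
(array([-0.4,  0.3, -0.9]), array([ 0.01,  0.01, -0.05]), array([0.085 , 0.0396, 0.2621]))
(array([0.3, 0.1, 0. ]), array([-0.03, -0.01,  0.  ]), array([0.085 , 0.0336, 0.262 ]))
(array([0.3, 0.5, 0.7]), array([ 0.03, -0.06,  0.  ]), array([0.085 , 0.0287, 0.262 ]))
off (array([ 0.1,  0. , -0.3]), array([-0.01, -0.06, -0.07]), array([0.085 , 0.0417, 0.2619]))
scene (np.float64(-0.2), [(0, 53), (59, 0), (119, 0), (179, 14), (239, 0), (299, 0)])
top (np.float64(0.2), [(0, 31), (60, 0), (120, 0), (180, 12), (240, 0), (300, 0)])
33.575
scene {'p60': np.float64(-0.2), 'p300': np.float64(0.47), 'fork180': np.float64(-1.13), 'h': np.float64(0.3), 'hl': np.float64(-0.2)}
top {'p60': np.float64(-0.54), 'p300': np.float64(0.28), 'fork180': np.float64(-1.37), 'h': np.float64(0.06), 'hl': np.float64(0.34)}
```

View pics/k2.png

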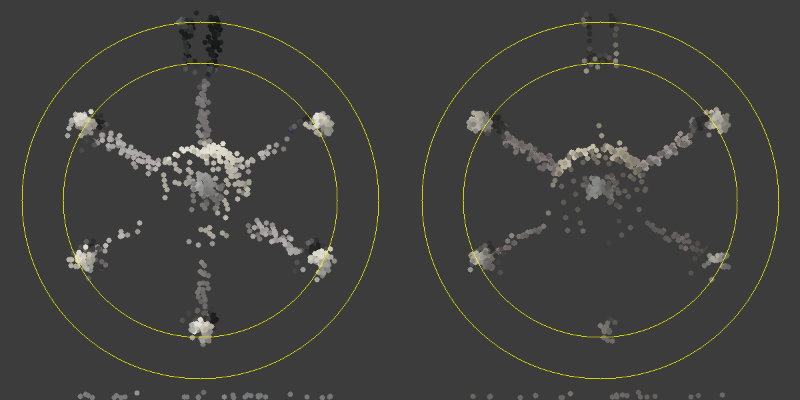

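View pics/k1.png

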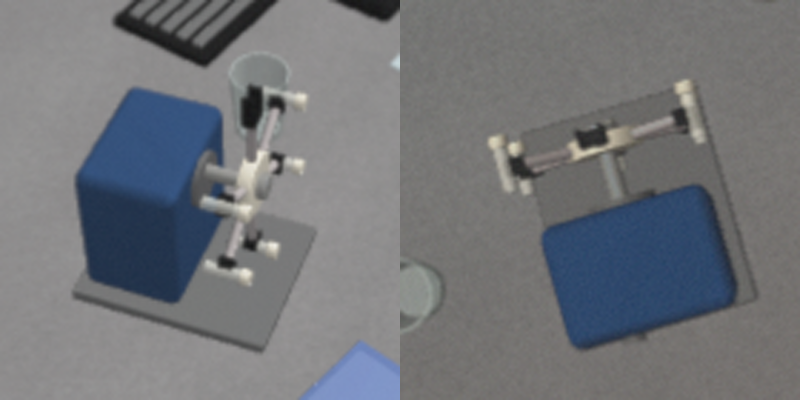

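Both views show the fork upright to within about 0.5° by the tube pairs. The arm is clear, so I'll check the bystanders and hand in.

```bash
python3 - <<'E'
from w import *
from plant import robot
f=robot.grab_frame('top');w=cloud(f);w0=cloud(load('top0.npz'))
for n,(u,v) in dict(bottle=(379,231),tipbox=(262,151),beaker=(149,272),housing=(233,263)).items():
    d=[]
    for x in(w0,w):
        p=x[v-28:v+29,u-26:u+27].reshape(-1,3);p=p[(p[:,2]>.03)&(p[:,2]<.2)];d.append(np.median(p,0))
    print(n,np.round((d[1]-d[0])*1000,1))
print(standcheck(robot.grab_frame('scene')),st(robot),robot.sense()['t'])
robot.sleep(.5);robot.close_job()
E
```

```text
bottle [-0.   0.1 -0. ]
tipbox [-0.1 -0.   0.1]
beaker [-0.1 -0.3 -1.4]
housing [-0.1 -0.   0.1]
((0.11707193959515294, 0.17414504435603106), 0.7276056324994122) (array([0.6, 0.7, 0.5]), array([-0.05, -0.02,  0.06]), array([0.0854, 0.2987, 0.4003])) 33.775
the job is handed in; nothing more can be done
```

The fork now points straight up, and I handed the job in at about 34 s of the 72 s allowed. With the fingers shut, I pushed two tube arms and then the fork round towards the stand's -y, about 141° in all, ending with a small nudge. I then backed off and moved clear.

**Last checks:**
- **Fork angle:** the tube pairs put it within about 0.5° of upright in both camera views. The rougher line from the fork to the opposite tube reads -1.1° to -1.4°. That line read about 1° lower than the pairs before the nudge as well, so I put it down to bias.
- **Rotator and bystanders:** the housing, bottle, tip box and beaker had moved no more than 0.3 mm sideways. The beaker's depth reading is 1.4 mm lower, but the arm never went near it.
- **Contact:** the wrist force was about zero, with the arm well away from the wheel.

**First push not as gentle as intended:** it reached about 17 N at the wrist, mostly as upward push on the tool, so the finger was pressing down on the arm. I think the fingertip rode over the tube, though I never confirmed it. After that I kept the tip lower against the rod past vertical, and forces stayed under about 3.5 N.

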